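# Tighten the castle nut of a pump swivel base and line it up for its cotter pin

## Task

Two swivel bases for infusion pumps stand on the bench; one already has its cotter pin through the nut, the other has no pin. On the base without a pin, turn the castle nut clockwise (seen from above) until it is tight, then a little further, until the next slot lines up with the cotter hole of the spindle, without going past it and backing off, and let go. Do not touch the finished base.

Things in the scene. Friction and masses are not known exactly. Their poses are not given: they have to be found in the camera images.
- nut_mid (a point): Castle nut on the unpinned base: steel hexagon 50 mm across flats, 26 high, axis vertical; 10 mm crown on top with six 8 mm slots, one above each flat's middle. Underside 40 mm above the bench, on a 44 mm wide collar. Point: on its axis, half-way up the hexagon. z up; x: through a flat's middle, the slot to line up. Needs 25-46 degrees clockwise (yaw falls); its height stays the same.
- cotter_hole (a point): The 6 mm cross hole for the cotter pin in the fixed 30 mm spindle that stands through that nut. Point: centre of the hole, on the spindle's axis, 71 mm above the bench; x runs along the hole, z up. The spindle's flat end is 84 mm above the bench and carries a dark saw-cut line parallel to the hole. The spindle does not turn.
- seat (a joint): How far the nut has been turned beyond tight, rad. The nut runs freely and this stays 0 until 17 degrees before the line-up, where it is tight; from there it turns stiffly (0.3 N m), stays where left, and this grows: 0.30 is exactly in line. It does not fall when the nut is backed off.
- pinned_base: The finished base, not to be touched: steel cotter pin through nut and spindle, otherwise like the other. Both bases are fixed to the bench: a round grey disc 130 mm wide, 12 thick, with a 44 mm collar (60 mm wide at its foot) up to the nut. Origin: centre of the disc's underside, z up.
Not all that is in view belongs to the job. What is shaped like the part that bears nut_mid but red is not meant.

How it is judged:
By the outcome, as a careful person would: the job done as asked, in the order asked, and still so for the second after the job is handed in, with the robot touching nothing.
It also fails if it takes over 29 s, if anything falls off the work surface, if the arm or the gripper's body presses on something with over 40 N, if the wrist force passes 120 N, or if a joint passes its speed limit or range.

## Robot

A 6-joint arm with a two-finger parallel gripper is mounted at the origin on the work surface. World frame = base frame: x ahead of the robot, y to its left, z up, the work surface at z = 0. Lengths are in m, angles in rad, forces in N, time in s.
With the tool pointing down it reaches from about 0.25 to 0.775 m from the base axis. Payload 4 kg.
Tool frame: the origin (TCP) lies at the very end of the fingers, on their centre line; the grasp point (between the pads) lies 19 mm behind it; z points along the fingers, y is the direction in which the jaws open and shut (so a half turn about z gives the same grasp; the last joint's range is limited). The gripper opens to 85 mm and grips with 20 to 120 N. Pads are 22 mm wide; open, the fingers measure 114 mm over their backs; the gripper's body (76 mm by 85 mm) begins 54 mm behind the grasp point. The pads swing forward as they close: fully open they stand 13 mm farther back than shut.
Start: joints at [1.051, 0.087, 1.371, -0, 1.684, -0.103], TCP at [0.223, 0.503, 0.231] pointing down, gripper open.
Joint ranges: [-3.1, 3.1], [-0.76, 2.03], [0.27, 2.55], [-1.08, 4.22], [0.17, 2.65], [-2.57, 2.57]. Speed limits (rad/s): [2.79, 2.79, 3.14, 3.14, 3.14, 3.14].

## Interface

Orientations are given as a rotation vector (axis times angle).
In Python, from station import manip, vision gives the robot as it stands.
- The arm moves only by the shell command python3 -m inch 'ROWS'. ROWS is JSON, a list of rows, each an object of numbers: "jaw": the finger opening in m, from 0 to 0.0854; "tx", "ty", "tz": the shift along the tool's x, y, z in m; "yaw": the turn about the tool's z in degrees. A call has 1 to 10 rows; each row shifts and turns the pose as measured when the row begins, along the tool's axes as they then stand; what a row does not reach is not made up. A row lasts 1/10 s, in which the tool goes at most 50 mm and 8.59 degrees, less where a joint would pass 70% of its speed; a pose out of reach is approached as far as the arm can. A call with a gripper value outside its range is refused whole. The fingers move at their own pace and stop on an object; the grip force is fixed at half the most. Time passes only in rows, so rows that do not move let the fingers close. It gives the time, the measured TCP pose, the force and the opening at its end, in the units of the state.
- manip.state(): the state, without advancing time (a new reading comes with each control period).
- vision.get_image(name): name is "scene" or "top"; returns the picture (420x560x3 uint8, blue, green, red); there is no depth.
- vision.camera_info(name): a dict with "fovy" (degrees; the focal length in pixels is half the picture's height over the tangent of half this angle, whatever the lens; pixels are square), "cx", "cy" (the principal point, pixels), "view" (4x4, takes a point from world to camera coordinates). Camera axes: x right, y up, looking along -z (the intrinsics and any distortion apply to the point x, -y, -z); pixel columns grow to the right and rows downward; lengths in m; the calibration is good to about 2 mm. A picture is of the moment at which its call begins. camera_info takes no time and is no camera call.
- manip.finish_job(): hands the job in, once; it reports no verdict.
The state is a dict: "t": time; "joint_positions": joint angles; "joint_vel": joint speeds; "tau": joint torques, N m; "eef_pos": TCP position; "eef_rot": TCP orientation; "ft_force": force on the tool from outside, world axes, zero at the start; "moment": the same for the moment, N m; "gripper_width": opening from 0.0 (shut) to 1.0 (fully open).
Only numpy, scipy, OpenCV 4.12 (cv2) and the standard library are available. Lean on these libraries where they do the work, as an engineer would, in place of code of your own. Each camera call takes 0.05 s, during which the arm holds its last target. There are 200 camera calls.

## Working session

There is one attempt and no reset: what is moved stays moved. The work goes in short steps, Python scripts to look and compute and a shell command to move; the robot and the scene stay as the last step left them, time stands still between calls to the robot, and variables do not carry over. Pictures are saved under pics/ and viewed, about 8 in all and at most 12, crops included, and the job is handed in when it is done.

```bash
mkdir -p pics; ls
python3 - <<'E'
from station import manip, vision
import cv2
print(manip.state())
for n in("scene","top"):
    cv2.imwrite(f"pics/{n}0.png",vision.get_image(n)); print(n,vision.camera_info(n))
E
```

```text
pics
{'t': 0.0, 'joint_positions': array([ 1.05090355e+00,  8.79576958e-02,  1.37230094e+00,  4.28682521e-06,
        1.68361186e+00, -1.03140354e-01]), 'joint_vel': array([ 0.00061071, -0.00108263,  0.00125145,  0.00170313,  0.00146587,
        0.00062324]), 'tau': array([-1.38548671e-04, -3.51859689e+01, -3.13272429e+01, -1.42118729e-04,
        1.06556568e-02,  2.00327196e-05]), 'eef_pos': array([0.22240138, 0.50246358, 0.23011398]), 'eef_rot': array([-0.64975963, -3.07294542,  0.00340301]), 'ft_force': array([-0.38092334,  0.42374702,  0.25691302]), 'moment': array([-0.04443489,  0.02642577, -0.02211046]), 'gripper_width': 0.9973443396193281}
scene {'fovy': 54.85020227544729, 'cx': 285.1847793226909, 'cy': 210.48751952045964, 'view': array([[ 0.71351344,  0.70063399, -0.00325207, -0.30479203],
       [-0.56624945,  0.57937968,  0.58624291,  0.21486576],
       [ 0.41262589, -0.41645071,  0.8101288 , -1.09569141],
       [ 0.        ,  0.        ,  0.        ,  1.        ]])}
top {'fovy': 49.77340778809952, 'cx': 279.5635323180593, 'cy': 215.21382349003372, 'view': array([[ 0.02424691, -0.99970495,  0.00145069, -0.03089183],
       [ 0.99032291,  0.02421766,  0.13665297, -0.4265996 ],
       [-0.13664778, -0.00187676,  0.99061792, -0.84526972],
       [ 0.        ,  0.        ,  0.        ,  1.        ]])}
```

View pics/scene0.png

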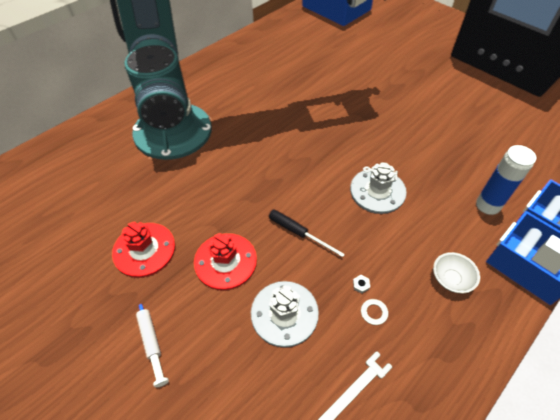

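View pics/top0.png

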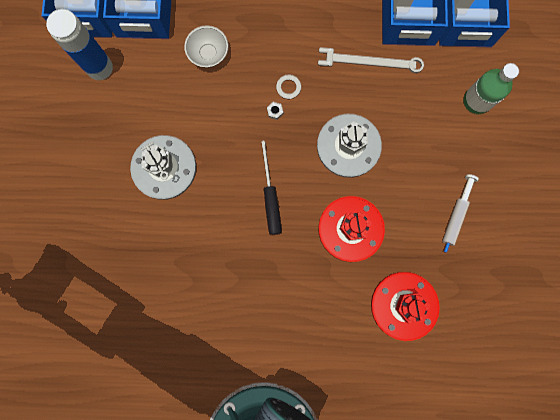

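Scene picture: the candidates are grey (285,312) and (379,187) and red (143,247) and (225,260). The grey one at (379,187), top (163,165), shows a pin eye, so it is the finished base. Red is excluded, so the target is grey (285,312), top (350,144). I'll check it in one close crop.

```bash
cat > h.py <<'E'
import numpy as np, cv2
from station import manip, vision
def K(n):
    c=vision.camera_info(n); f=210/np.tan(np.radians(c["fovy"]/2)); return c,f
def proj(n,P):
    c,f=K(n); P=np.atleast_2d(P); q=P@c["view"][:3,:3].T+c["view"][:3,3]
    return np.c_[c["cx"]-f*q[:,0]/q[:,2], c["cy"]+f*q[:,1]/q[:,2]]
def back(n,uv,z):
    c,f=K(n); R=c["view"][:3,:3]; t=c["view"][:3,3]
    d=R.T@np.array([(uv[0]-c["cx"])/f,-(uv[1]-c["cy"])/f,-1]); o=-R.T@t
    return o+d*(z-o[2])/d[2]
E
python3 - <<'E'
from h import *
a=cv2.imread("pics/top0.png"); b=cv2.imread("pics/scene0.png")
A=cv2.resize(a[94:194,300:400],(400,400),interpolation=cv2.INTER_CUBIC)
B=cv2.resize(b[262:362,235:335],(400,400),interpolation=cv2.INTER_CUBIC)
cv2.imwrite("pics/c1.png",np.hstack([A,B]))
print(back("top",(350,144.5),.012),back("scene",(285,312),.012),back("top",(163,166),.012),back("scene",(379,189),.012))
E
```

```text
[ 0.57683836 -0.1588261   0.012     ] [ 0.57934324 -0.15542391  0.012     ] [0.52323596 0.21498289 0.012     ] [0.52500917 0.2181055  0.012     ]
```

View pics/c1.png

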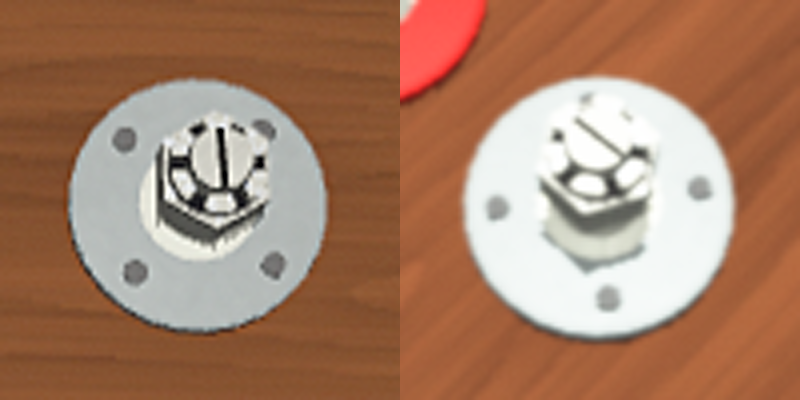

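The crop confirms it: no pin, the saw cut is visible and the slots are open. Next I'll rectify both views at crown height to measure the yaws.

Run:
```python
from h import *
out=[]
for n,C in(("top",(.5768,-.1588)),("scene",(.5793,-.1554))):
    im=cv2.imread(f"pics/{n}0.png"); S=8;W=400
    # output: image up = +x, left = +y (seen from above)
    def wpt(u,v,z): return [C[0]+(W/2-v)/S/1000, C[1]+(W/2-u)/S/1000, z]
    sq=[(0,0),(W,0),(W,W),(0,W)]
    z=.076
    H=cv2.getPerspectiveTransform(np.float32(proj(n,[wpt(*s,z) for s in sq])),np.float32(sq))
    o=cv2.warpPerspective(im,H,(W,W),flags=cv2.INTER_CUBIC)
    for r,zz,col in((15,.084,(0,0,255)),):
        a=np.linspace(0,2*np.pi,60)
        p=proj(n,np.c_[C[0]+r/1000*np.cos(a),C[1]+r/1000*np.sin(a),0*a+zz])
        p=cv2.perspectiveTransform(np.float32(p)[None],H)[0]
        for q in p: cv2.circle(o,tuple(int(x) for x in q),1,col,-1)
    out.append(o)
cv2.imwrite("pics/r1.png",np.hstack(out))
```

```text
(no output)
```

View pics/r1.png

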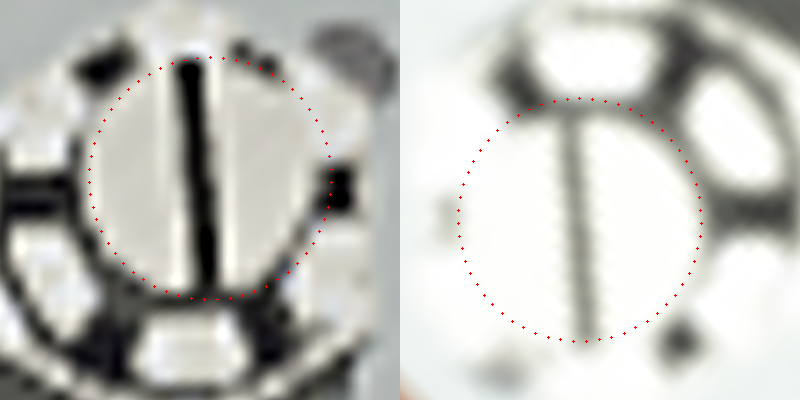

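Rectified views (up = +x, left = +y): the saw cut runs (190,65)–(207,285) and (570,115)–(587,340), which puts the hole yaw at about +4.4°. Opposite slot pairs, e.g. (35,195)/(340,190) and (445,215)/(755,212), give a slot yaw of about 31.2°. That leaves about 26.8° clockwise. I'll grip the flats at 31°, with the nut at roughly (0.578, -0.157).

```bash
python3 -m inch '[{"tx":-0.039,"ty":-0.03},{"tx":-0.039,"ty":-0.03},{"tx":-0.039,"ty":-0.03},{"tx":-0.039,"ty":-0.03},{"tx":-0.039,"ty":-0.03},{"tx":-0.039,"ty":-0.03},{"tx":-0.039,"ty":-0.03},{"tx":-0.039,"ty":-0.03},{"tx":-0.039,"ty":-0.03},{"tx":-0.039,"ty":-0.03}]'
cat >> h.py <<'E'
def togo(x,y,z,a):
    from scipy.spatial.transform import Rotation as Ro
    s=manip.state(); R=Ro.from_rotvec(s["eef_rot"]).as_matrix()
    ya=np.degrees(np.arctan2(R[1,1],R[0,1])); d=R.T@(np.array([x,y,z])-s["eef_pos"])
    print("t",round(s["t"],2),"pos",s["eef_pos"].round(4),"ang y",round(ya,2),"to go mm",(d*1000).round(1),"yaw",round((ya-a+90)%180-90,2),
      "F",s["ft_force"].round(1),"M",s["moment"].round(2),"w",round(s["gripper_width"]*85.4,1),"j6",s["joint_positions"][5].round(2), "tilt",R[:,2].round(3))
E
python3 -c "
from h import *
togo(.5778,-.1567,.16,31.2)"
```

```text
t 0.1 pos [0.2225 0.5025 0.2302] ang y 66.12 to go mm [-591.8 -458.8   71.1] yaw 34.92 F [ 0.1 -0.5  0. ] M [0.01 0.04 0.01] w 85.3 j6 -0.1 tilt [-0.001 -0.002 -1.   ]invalid input
```

```bash
python3 -m inch '[{"jaw":0.085,"tx":-0.039,"ty":-0.03,"tz":0,"yaw":0}]'; python3 -m inch --help | head -20
```

```text
t: 0.2
eef_pos: [0.2442, 0.4616, 0.2287]
eef_rot: [-0.64, -3.073, 0.004]
ft_force: [1.9, -1.5, -0.2]
gripper_width: 1.0invalid input: not JSON, or not a number
```

All five keys seem to be required, and that row worked.

```bash
python3 -m inch '[{"jaw":0.085,"tx":-0.039,"ty":-0.03,"tz":0,"yaw":0},{"jaw":0.085,"tx":-0.039,"ty":-0.03,"tz":0,"yaw":0},{"jaw":0.085,"tx":-0.039,"ty":-0.03,"tz":0,"yaw":0},{"jaw":0.085,"tx":-0.039,"ty":-0.03,"tz":0,"yaw":0},{"jaw":0.085,"tx":-0.039,"ty":-0.03,"tz":0,"yaw":0},{"jaw":0.085,"tx":-0.039,"ty":-0.03,"tz":0,"yaw":0},{"jaw":0.085,"tx":-0.039,"ty":-0.03,"tz":0,"yaw":0},{"jaw":0.085,"tx":-0.039,"ty":-0.03,"tz":0,"yaw":0},{"jaw":0.085,"tx":-0.039,"ty":-0.03,"tz":0,"yaw":0},{"jaw":0.085,"tx":-0.039,"ty":-0.03,"tz":0,"yaw":0}]'
python3 -c "
from h import *
togo(.5778,-.1567,.16,31.2)"
```

```text
t: 1.2
eef_pos: [0.4832, 0.0215, 0.2239]
eef_rot: [-0.627, -3.072, 0.01]
ft_force: [0.4, 0.1, -0.6]
gripper_width: 0.999
t 1.2 pos [0.4832 0.0215 0.2239] ang y 66.94 to go mm [-157.2 -126.4   64.1] yaw 35.74 F [ 0.4  0.1 -0.6] M [ 0.02 -0.02  0.01] w 85.3 j6 -1.24 tilt [-0.008 -0.005 -1.   ]
```

```bash
python3 -m inch '[{"jaw":0.085,"tx":-0.036,"ty":-0.029,"tz":0.01,"yaw":0},{"jaw":0.085,"tx":-0.036,"ty":-0.029,"tz":0.01,"yaw":0},{"jaw":0.085,"tx":-0.036,"ty":-0.029,"tz":0.01,"yaw":0},{"jaw":0.085,"tx":-0.036,"ty":-0.029,"tz":0.01,"yaw":0},{"jaw":0.085,"tx":0,"ty":0,"tz":0.0,"yaw":8.5},{"jaw":0.085,"tx":0,"ty":0,"tz":0.0,"yaw":8.5},{"jaw":0.085,"tx":0,"ty":0,"tz":0.0,"yaw":8.5},{"jaw":0.085,"tx":0,"ty":0,"tz":0.0,"yaw":8.5},{"jaw":0.085,"tx":0,"ty":0,"tz":0.0,"yaw":1.5}]'
python3 -c "
from h import *
togo(.5778,-.1567,.16,31.2)"
```

```text
t: 2.1
eef_pos: [0.5713, -0.1577, 0.1727]
eef_rot: [-1.551, -2.712, 0.016]
ft_force: [0.6, -0.1, -0.4]
gripper_width: 0.996
t 2.1 pos [ 0.5713 -0.1577  0.1727] ang y 30.46 to go mm [-2.5  6.4 12.6] yaw -0.74 F [ 0.6 -0.1 -0.4] M [-0.05 -0.05 -0.05] w 85.1 j6 -0.89 tilt [-0.02  -0.001 -1.   ]
```

```bash
python3 -m inch '[{"jaw":0.085,"tx":-0.0025,"ty":0.0065,"tz":0.03,"yaw":-0.7},{"jaw":0.085,"tx":0,"ty":0,"tz":0.03,"yaw":0},{"jaw":0.085,"tx":0,"ty":0,"tz":0.02,"yaw":0},{"jaw":0.085,"tx":0,"ty":0,"tz":0,"yaw":0}]'
python3 - <<'E'
from h import *
togo(.5778,-.1567,.031,31.2)
a=vision.get_image("scene"); b=vision.get_image("top")
cv2.imwrite("pics/d1.png",np.hstack([cv2.resize(a[225:345,215:335],(400,400),interpolation=2),cv2.resize(b[74:194,290:410],(400,400),interpolation=2)]))
E
```

```text
t: 2.5
eef_pos: [0.5763, -0.1567, 0.0889]
eef_rot: [-1.535, -2.72, 0.017]
ft_force: [-0.4, -0.3, -0.7]
gripper_width: 0.996
t 2.5 pos [ 0.5763 -0.1567  0.0889] ang y 31.12 to go mm [-1.4  2.4 57.9] yaw -0.08 F [-0.4 -0.3 -0.7] M [-0.02  0.02  0.  ] w 85.1 j6 -0.9 tilt [-0.021 -0.    -1.   ]
```

View pics/d1.png

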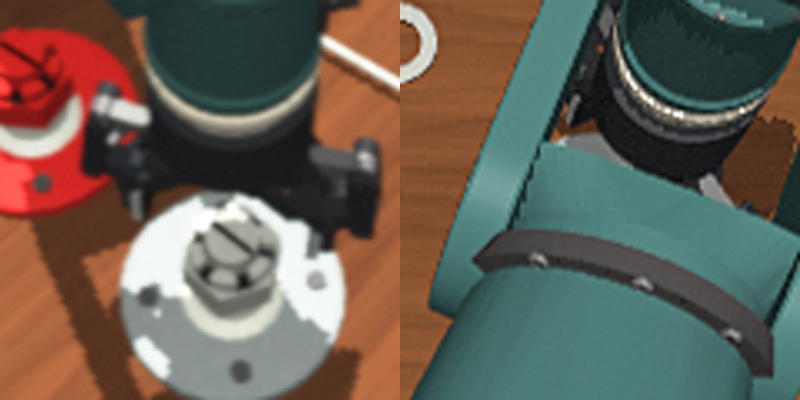

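Scene crop: the fingertips at (137,218) and (318,250) straddle the nut, whose spindle top is at about (232,240), well centred and clear of the red base. In the top view the arm hides the nut. I'll descend.

```bash
python3 -m inch '[{"jaw":0.085,"tx":-0.0015,"ty":0.002,"tz":0.022,"yaw":0},{"jaw":0.085,"tx":0,"ty":0.0005,"tz":0.022,"yaw":0},{"jaw":0.085,"tx":0,"ty":0,"tz":0.014,"yaw":0},{"jaw":0.085,"tx":0,"ty":0,"tz":0.002,"yaw":0}]'
python3 -c "
from h import *
togo(.5778,-.1567,.031,31.2)"
```

```text
t: 3.0
eef_pos: [0.5861, -0.1597, 0.0397]
eef_rot: [1.543, 2.733, -0.011]
ft_force: [-0.5, 0.7, -0.4]
gripper_width: 0.995
t 3.0 pos [ 0.5861 -0.1597  0.0397] ang y 31.11 to go mm [ 6.9 -5.5  8.7] yaw -0.09 F [-0.5  0.7 -0.4] M [ 0.02  0.06 -0.02] w 85.0 j6 -0.9 tilt [-0.001 -0.008 -1.   ]
```

```bash
python3 -m inch '[{"jaw":0.085,"tx":0.0065,"ty":-0.005,"tz":0.007,"yaw":0},{"jaw":0.085,"tx":0,"ty":0,"tz":0.0,"yaw":0}]'
python3 -c "
from h import *
togo(.5778,-.1567,.031,31.2)"
```

```text
t: 3.2
eef_pos: [0.579, -0.157, 0.0342]
eef_rot: [1.542, 2.731, -0.011]
ft_force: [0.1, -0.0, -1.3]
gripper_width: 0.991
t 3.2 pos [ 0.579  -0.157   0.0342] ang y 31.11 to go mm [ 0.9 -0.8  3.2] yaw -0.09 F [ 0.1 -0.  -1.3] M [0.01 0.   0.01] w 84.6 j6 -0.9 tilt [ 0.002 -0.009 -1.   ]
```

```bash
python3 -m inch '[{"jaw":0.06,"tx":0.001,"ty":-0.001,"tz":0.002,"yaw":0},{"jaw":0.056,"tx":0,"ty":0,"tz":0.001,"yaw":0},{"jaw":0.053,"tx":0,"ty":0,"tz":0,"yaw":0},{"jaw":0.053,"tx":0,"ty":0,"tz":0,"yaw":0}]'
python3 -c "
from h import *
togo(.5778,-.1567,.031,31.2)"
python3 -m inch '[{"jaw":0.048,"tx":0,"ty":0,"tz":0,"yaw":0},{"jaw":0.045,"tx":0,"ty":0,"tz":0,"yaw":0},{"jaw":0.045,"tx":0,"ty":0,"tz":0,"yaw":0}]'
python3 -c "
from h import *
togo(.5778,-.1567,.031,31.2)"
```

```text
t: 3.6
eef_pos: [0.5789, -0.1572, 0.0341]
eef_rot: [1.539, 2.726, -0.009]
ft_force: [0.6, 0.6, -0.3]
gripper_width: 0.618
t 3.6 pos [ 0.5789 -0.1572  0.0341] ang y 31.11 to go mm [ 1.  -0.7  3.1] yaw -0.09 F [ 0.6  0.6 -0.3] M [0.01 0.05 0.01] w 52.7 j6 -0.9 tilt [ 0.007 -0.011 -1.   ]
t: 3.9
eef_pos: [0.5783, -0.1576, 0.0347]
eef_rot: [1.539, 2.727, -0.011]
ft_force: [-1.1, -0.5, 0.6]
gripper_width: 0.573
t 3.9 pos [ 0.5783 -0.1576  0.0347] ang y 31.11 to go mm [1.1 0.  3.7] yaw -0.09 F [-1.1 -0.5  0.6] M [-0.02  0.16 -0.01] w 49.0 j6 -0.9 tilt [ 0.005 -0.011 -1.   ]
```

```bash
python3 -m inch '[{"jaw":0.04,"tx":0,"ty":0,"tz":0,"yaw":0},{"jaw":0.04,"tx":0,"ty":0,"tz":0,"yaw":0}]'
python3 - <<'E'
from h import *
togo(.5778,-.1567,.031,31.2)
a=vision.get_image("scene"); 
cv2.imwrite("pics/d2.png",cv2.resize(a[245:345,225:345],(720,600),interpolation=2))
E
```

```text
t: 4.1
eef_pos: [0.5783, -0.1576, 0.0347]
eef_rot: [1.539, 2.727, -0.011]
ft_force: [-1.1, -0.7, 0.8]
gripper_width: 0.582
t 4.1 pos [ 0.5783 -0.1576  0.0347] ang y 31.12 to go mm [1.1 0.1 3.6] yaw -0.08 F [-1.1 -0.7  0.8] M [-0.04  0.24 -0.01] w 49.7 j6 -0.9 tilt [ 0.005 -0.011 -1.   ]
```

View pics/d2.png

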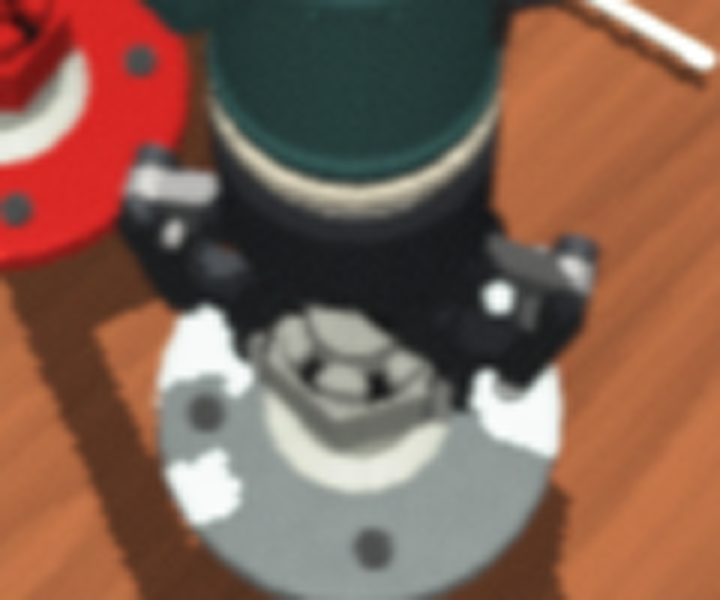

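The grip sits on two flats (opening 49.7 mm, small forces). I'll turn in small steps and watch the moment for the tight point, which comes 17° before line-up and gives an independent check.

```bash
python3 -m inch '[{"jaw":0.04,"tx":0,"ty":0,"tz":0,"yaw":3},{"jaw":0.04,"tx":0,"ty":0,"tz":0,"yaw":3}]' >/dev/null
python3 -c "
from h import *
togo(.5778,-.1567,.031,4.4)"
python3 -m inch '[{"jaw":0.04,"tx":0,"ty":0,"tz":0,"yaw":2}]' >/dev/null
python3 -c "
from h import *
togo(.5778,-.1567,.031,4.4)"
python3 -m inch '[{"jaw":0.04,"tx":0,"ty":0,"tz":0,"yaw":1}]' >/dev/null
python3 -c "
from h import *
togo(.5778,-.1567,.031,4.4)"
```

```text
t 4.35 pos [ 0.578  -0.1577  0.0347] ang y 24.92 to go mm [1.1 0.2 3.7] yaw 20.52 F [-1.3  0.   2. ] M [-0.03  0.32  0.04] w 49.3 j6 -0.79 tilt [ 0.004 -0.011 -1.   ]
t 4.45 pos [ 0.5779 -0.1578  0.0347] ang y 22.83 to go mm [1.1 0.3 3.7] yaw 18.43 F [-0.7 -0.   0.9] M [-0.06  0.27  0.01] w 49.1 j6 -0.75 tilt [ 0.004 -0.012 -1.   ]
t 4.55 pos [ 0.5779 -0.1578  0.0347] ang y 21.78 to go mm [1.1 0.3 3.7] yaw 17.38 F [-1.6  0.2 -0.4] M [0.   0.27 0.04] w 49.3 j6 -0.73 tilt [ 0.004 -0.012 -1.   ]
```

```bash
S='import sys
from h import *
togo(.5778,-.1567,.031,4.4)'
python3 -m inch '[{"jaw":0.04,"tx":0,"ty":0,"tz":0,"yaw":0.7}]' >/dev/null; python3 -c "$S"
python3 -m inch '[{"jaw":0.04,"tx":0,"ty":0,"tz":0,"yaw":0.7}]' >/dev/null; python3 -c "$S"
python3 -m inch '[{"jaw":0.04,"tx":0,"ty":0,"tz":0,"yaw":0.7}]' >/dev/null; python3 -c "$S"
python3 -m inch '[{"jaw":0.04,"tx":0,"ty":0,"tz":0,"yaw":0.7}]' >/dev/null; python3 -c "$S"
python3 -m inch '[{"jaw":0.04,"tx":0,"ty":0,"tz":0,"yaw":0.7}]' >/dev/null; python3 -c "$S"
```

```text
t 4.65 pos [ 0.5779 -0.1578  0.0347] ang y 21.08 to go mm [1.1 0.3 3.7] yaw 16.68 F [-1.4 -1.3  0.9] M [-0.01  0.24  0.28] w 49.0 j6 -0.72 tilt [ 0.004 -0.012 -1.   ]
t 4.75 pos [ 0.5779 -0.1578  0.0347] ang y 20.38 to go mm [1.1 0.3 3.7] yaw 15.98 F [-1.8 -0.4  1.6] M [-0.02  0.27  0.28] w 49.1 j6 -0.71 tilt [ 0.004 -0.012 -1.   ]
t 4.85 pos [ 0.5778 -0.1578  0.0347] ang y 19.67 to go mm [1.1 0.3 3.7] yaw 15.27 F [-1.2 -0.4  2.1] M [-0.02  0.25  0.32] w 49.4 j6 -0.7 tilt [ 0.004 -0.012 -1.   ]
t 4.95 pos [ 0.5778 -0.1578  0.0347] ang y 18.94 to go mm [1.1 0.4 3.7] yaw 14.54 F [-2.2 -1.   1.5] M [-0.03  0.26  0.31] w 49.1 j6 -0.68 tilt [ 0.003 -0.012 -1.   ]
t 5.05 pos [ 0.5778 -0.1578  0.0347] ang y 18.2 to go mm [1.1 0.4 3.7] yaw 13.8 F [-1.8  0.3  1.7] M [-0.06  0.24  0.33] w 49.6 j6 -0.67 tilt [ 0.003 -0.012 -1.   ]
```

The tight point appears at tool angle about 21.5° (Mz jumps to 0.3). Subtracting 17.2° gives 4.3°, which agrees with the 4.4° from the cameras. Continuing.

```bash
S='from h import *
togo(.5778,-.1567,.031,4.4)'
python3 -m inch '[{"jaw":0.04,"tx":0,"ty":0,"tz":0,"yaw":2},{"jaw":0.04,"tx":0,"ty":0,"tz":0,"yaw":2},{"jaw":0.04,"tx":0,"ty":0,"tz":0,"yaw":2},{"jaw":0.04,"tx":0,"ty":0,"tz":0,"yaw":2},{"jaw":0.04,"tx":0,"ty":0,"tz":0,"yaw":2},{"jaw":0.04,"tx":0,"ty":0,"tz":0,"yaw":1}]' >/dev/null; python3 -c "$S"
python3 -m inch '[{"jaw":0.04,"tx":0,"ty":0,"tz":0,"yaw":1},{"jaw":0.04,"tx":0,"ty":0,"tz":0,"yaw":0}]' >/dev/null; python3 -c "$S"
```

```text
t 5.65 pos [ 0.5773 -0.1579  0.0347] ang y 6.63 to go mm [1.2 0.7 3.7] yaw 2.23 F [-2.1  0.1  1.3] M [-0.07  0.29  0.31] w 49.4 j6 -0.47 tilt [ 0.002 -0.012 -1.   ]
t 5.85 pos [ 0.5772 -0.1579  0.0347] ang y 5.55 to go mm [1.2 0.7 3.7] yaw 1.15 F [-2.   0.4  1.1] M [0.01 0.32 0.18] w 48.9 j6 -0.45 tilt [ 0.002 -0.013 -1.   ]
```

```bash
S='from h import *
togo(.5778,-.1567,.031,4.4)'
python3 -m inch '[{"jaw":0.04,"tx":0,"ty":0,"tz":0,"yaw":0.8},{"jaw":0.04,"tx":0,"ty":0,"tz":0,"yaw":0}]' >/dev/null; python3 -c "$S"
python3 -m inch '[{"jaw":0.06,"tx":0,"ty":0,"tz":0,"yaw":0},{"jaw":0.085,"tx":0,"ty":0,"tz":0,"yaw":0},{"jaw":0.085,"tx":0,"ty":0,"tz":0,"yaw":0},{"jaw":0.085,"tx":0,"ty":0,"tz":0,"yaw":0}]' ; python3 -c "$S"
```

```text
t 6.05 pos [ 0.5772 -0.1579  0.0347] ang y 4.69 to go mm [1.2 0.7 3.7] yaw 0.29 F [-1.2 -1.3  1.4] M [-0.06  0.31  0.21] w 48.9 j6 -0.43 tilt [ 0.002 -0.013 -1.   ]
t: 6.45
eef_pos: [0.5784, -0.1577, 0.0344]
eef_rot: [2.123, 2.3, -0.008]
ft_force: [0.3, -0.4, -0.1]
gripper_width: 0.995
t 6.45 pos [ 0.5784 -0.1577  0.0344] ang y 4.58 to go mm [ 1.  -0.6  3.4] yaw 0.18 F [ 0.3 -0.4 -0.1] M [0.02 0.03 0.04] w 84.9 j6 -0.43 tilt [ 0.005 -0.012 -1.   ]
```

```bash
python3 -m inch '[{"jaw":0.085,"tx":0,"ty":0,"tz":-0.01,"yaw":0},{"jaw":0.085,"tx":0,"ty":0,"tz":-0.02,"yaw":0},{"jaw":0.085,"tx":0,"ty":0,"tz":-0.03,"yaw":0},{"jaw":0.085,"tx":0,"ty":0,"tz":-0.03,"yaw":0},{"jaw":0.085,"tx":0,"ty":0,"tz":-0.04,"yaw":0},{"jaw":0.085,"tx":0,"ty":-0.02,"tz":-0.04,"yaw":0},{"jaw":0.085,"tx":0,"ty":-0.04,"tz":-0.02,"yaw":0},{"jaw":0.085,"tx":0,"ty":-0.045,"tz":0,"yaw":0},{"jaw":0.085,"tx":0,"ty":-0.045,"tz":0,"yaw":0},{"jaw":0.085,"tx":0,"ty":-0.045,"tz":0,"yaw":0}]'
python3 -m inch '[{"jaw":0.085,"tx":0.04,"ty":0,"tz":0,"yaw":0},{"jaw":0.085,"tx":0.04,"ty":0,"tz":0,"yaw":0},{"jaw":0.085,"tx":0.04,"ty":0,"tz":0,"yaw":0},{"jaw":0.085,"tx":0.04,"ty":0,"tz":0,"yaw":0},{"jaw":0.085,"tx":0.04,"ty":0,"tz":0,"yaw":0},{"jaw":0.085,"tx":0,"ty":0,"tz":0,"yaw":0}]'
python3 - <<'E'
from h import *
out=[]
for n,C in(("top",(.5768,-.1576)),("scene",(.5783,-.1552))):
    im=vision.get_image(n); cv2.imwrite(f"pics/{n}9.png",im); S=8;W=400;z=.076
    def wpt(u,v,z): return [C[0]+(W/2-v)/S/1000, C[1]+(W/2-u)/S/1000, z]
    sq=[(0,0),(W,0),(W,W),(0,W)]
    H=cv2.getPerspectiveTransform(np.float32(proj(n,[wpt(*s,z) for s in sq])),np.float32(sq))
    out.append(cv2.warpPerspective(im,H,(W,W),flags=cv2.INTER_CUBIC))
cv2.imwrite("pics/r2.png",np.hstack(out))
E
```

```text
t: 7.45
eef_pos: [0.3822, -0.1713, 0.2383]
eef_rot: [2.111, 2.298, -0.004]
ft_force: [-0.4, -1.1, 1.0]
gripper_width: 0.998
t: 8.05
eef_pos: [0.3611, 0.0296, 0.2415]
eef_rot: [2.124, 2.266, 0.008]
ft_force: [-0.2, -0.3, -0.0]
gripper_width: 0.997
```

View pics/r2.png

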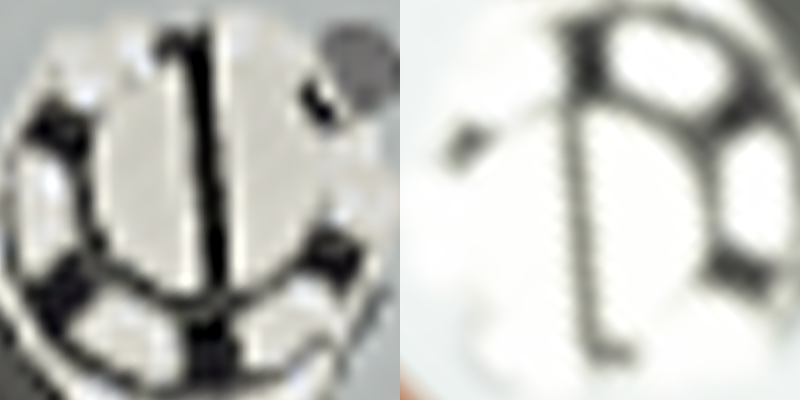

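The slots now sit on the saw-cut line: top slots at (178,45)/(212,350), saw cut (195,30)–(217,285). Reading by eye suggests about 1° short. I'll firm that up numerically on the stored pictures.

Run:
```python
from h import *
def rect(n,C,f):
    im=cv2.imread(f); S=8;W=400;z=.076
    w=lambda u,v:[C[0]+(W/2-v)/S/1000, C[1]+(W/2-u)/S/1000, z]
    sq=[(0,0),(W,0),(W,W),(0,W)]
    H=cv2.getPerspectiveTransform(np.float32(proj(n,[w(*s) for s in sq])),np.float32(sq))
    return cv2.cvtColor(cv2.warpPerspective(im,H,(W,W),flags=cv2.INTER_LINEAR),cv2.COLOR_BGR2GRAY).astype(float)
def cen(g,p,r=26):
    p=np.array(p,float)
    for _ in range(4):
        y,x=np.mgrid[0:400,0:400]; m=np.hypot(x-p[0],y-p[1])<r
        w=np.clip(130-g,0,None)*m if g.mean()<170 else np.clip(200-g,0,None)*m
        p=np.array([(w*x).sum(),(w*y).sum()])/w.sum()
    return p
def saw(g,c):
    rows=np.arange(c[1]-75,c[1]+76,5); xs=[]
    for r in rows:
        x0=int(c[0]-(r-c[1])*-.075); s=np.arange(x0-22,x0+23); v=g[int(r),s]; w=np.clip(v.max()*.85-v,0,None); xs.append((w*s).sum()/w.sum())
    return np.degrees(np.arctan(np.polyfit(rows,xs,1)[0]))
ang=lambda a,b:(np.degrees(np.arctan2(a[0]-b[0],a[1]-b[1]))+30)%60-30
J=[("top0","top",(.5768,-.1588),(199,175),[((35,195),(340,190)),((105,65),(270,345)),((262,60),(105,350))]),
("top9","top",(.5768,-.1576),(206,160),[((178,45),(212,350)),((55,130),(335,250)),((60,295),(318,100))]),
("scene0","scene",(.5793,-.1554),(178,228),[((45,215),(355,212)),((110,80),(280,340)),((283,50),(100,372))]),
("scene9","scene",(.5783,-.1552),(182,215),[((185,55),(210,355)),((65,148),(340,270))])]
for f,n,C,c,pr in J:
    g=rect(n,C,f"pics/{f}.png")
    print(f,"saw",saw(g,c).round(2),"slots",[round(ang(cen(g,a),cen(g,b))%60,1) for a,b in pr])
```

```text
top0 saw 5.57 slots [np.float64(31.3), np.float64(31.5), np.float64(32.2)]
top9 saw 5.83 slots [np.float64(3.4), np.float64(5.2), np.float64(6.2)]
scene0 saw 4.96 slots [np.float64(nan), np.float64(32.0), np.float64(30.7)]
scene9 saw 4.99 slots [np.float64(2.9), np.float64(4.9)]<stdin>:13: RuntimeWarning: invalid value encountered in divide
```

The saw cut is at 5.3° and the uncontaminated slot pairs at 4.9–6.2° (mean 5.4°), so they line up within measurement noise. The torque count says 0.1–0.8° short. No overshoot, so I'm handing in.

```bash
python3 -c "
from h import *
togo(.5778,-.1567,.2,4.4)
print(manip.finish_job())"
```

```text
t 8.15 pos [0.3618 0.0263 0.2415] ang y 3.45 to go mm [-194.5  203.3   52. ] yaw -0.95 F [ 1.   0.1 -1. ] M [-0.03  0.01 -0.02] w 85.1 j6 -0.13 tilt [ 0.029 -0.023 -0.999]
the job is handed in; nothing more can be done
None
```

I turned the castle nut on the unpinned grey base about 26.4° clockwise in one grip, without backing off. I then let go, moved the arm clear, and handed the job in at 8.15 s. The arm kept away from the pinned base and the red ones.

**Tight point:** the wrist moment jumped to 0.3 N m at a tool angle of about 21.5°. I stopped at 4.7°, which is about 16.4–17.1° beyond tight, against 17.2° for exact line-up.

**Final pictures:** the saw cut is at about 5.3° and the clean slot pairs average about 5.4°, so they line up within about 0.5°.

**Checks that disagreed:**
- Reading the same pictures by eye suggested the nut was about 1° short.
- The torque count suggests it is 0.1–0.8° short.
- Two automatic slot readings (2.9° and 3.4°) were spoiled by the saw line, so I left them out. A third, on the starting picture, gave no value.

None of the readings I kept shows the nut clearly past the line.

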